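# Load the checker rack and lock its fence

### The job

Lay all the white checkers from the open case flat, side by side, in the trough of the checker rack, and turn the rack's wooden knob until the fence's pointer stands level with the line on the brass rider. Only once the pointer is there, slide the rod through the loop of the lock eye and turn the eye clockwise with it, fully home to its stop; then draw the rod out and lay it down inside the case. Leave the rider and the other things on the shelf where they are, and do not turn the eye with the fingers.

Things in the scene. Friction and masses are not known exactly. Their poses are not given: they have to be found in the camera images.
- rack: Fixed wooden checker rack. Frame: x away from the robot, y left, z up, origin on the shelf (z 0). Board spans x -90..110, y -165..195 mm, 14 mm thick. The trough runs along y on it; at its +y end stands the eye block, 74 x 60 mm (y 135..195), top z 40; at its other end the sliding fence, face at y -105 mm at the start. Only eye (top z 89) and knob (top z 60) are over 46 mm high
- trough (a point): Trough's +y end: middle of its floor at the face of the eye block (rack x 30, y 135, z 14 mm), axes as the rack's. The trough runs from here to rack -y, floor z 14 mm, 68 mm wide between two long rims 6 mm wide, tops at z 19 mm. With the fence at the mark 205 to 220 mm of its length is left, enough for three checkers
- pointer (a point): Tip of the thin dark steel pointer that rides on the fence, on its far (+x) side, 36 mm above the shelf; moves with the fence along rack y only (fence 20 mm thick, top z 46 mm; travel 0 to 48 mm towards +y)
- mark (a point): The dark line on top of the brass rider (18 x 16 x 14 mm, stiff, sits on an aluminium scale strip beside the trough's far side), at the rider's -x edge; axes as the rack's. 20 to 35 mm towards rack +y from where the pointer starts. Pointer is at the mark when both have the same rack y
- knob: Dark wooden turn-knob at the rack's near right corner (rack x -55, y -130): disc 52 mm wide, 8 thick, with a grip bar 52 long (knob's own x), 16 wide, 26 high on it. Origin on the axis under the disc, 26 mm above the shelf; bar 8..34 mm above it. Clockwise from above moves fence and pointer 12 mm per rad to rack +y, anticlockwise back. Friction 0.04 N m; stays put. Range 4 rad from the start
- eye_loop (a point): Centre of the steel lock eye's loop, 70 mm above the shelf (rack x 30, y 165). Loop of 9 mm wire, 20 mm inside, 38 mm outside, standing upright; the point's x is the direction of the hole (level), y lies in the loop's plane, z up; turns with the eye. The 13 mm rod has about 0.7 rad of play either way in the loop before it takes the eye along
- lock_eye: The steel lock eye (shank and loop), turning about its upright axis; origin on that axis at the eye block's top, axes as eye_loop. Fully home, at its stop, its x is in line with rack x (loop plane along the rack's long side); it starts slack, 1.1 to 1.7 rad anticlockwise (seen from above) of that. Friction 0.12 N m, stays where left
- rod: Aluminium turning rod, about 0.16 kg: square grip 80 x 24 x 24 mm, round shaft 13 mm thick, 100 mm long out of one end. Origin in the middle of the grip on the rod's axis; x runs towards the shaft's tip; grip x -40..40, shaft x 40..140 mm. Balances at x about 20 mm. Starts lying on the shelf left of the rack, axis 12 mm up, shaft away from the robot
- rod_tip (a point): Free end of the rod's shaft (rod x 140 mm)
- rod_butt (a point): End of the rod's square grip (rod x -40 mm)
- case: Open half of a black hard plastic backgammon case, fixed, an open tray 250 x 190 mm (long side along its x), 20 mm high, walls and floor 5 mm; origin at the centre of its underside. The white checkers start in it
- checker1: White resin checker, disc 60 mm across, 20 mm thick; origin at the centre of its underside. May be absent
- checker2: As checker1. May be absent
- checker3: As checker1. May be absent
- doubling_cube: White acrylic doubling cube, 45 mm, bystander near the robot
- dark_stack: Dark wooden stack of checkers, 60 mm across, 40 mm high, bystander near the robot
- bowl: Stainless steel bowl, 150 mm across, 65 mm high, bystander behind the rack
- spinner: Wooden spinner disc 120 mm across with a small knob, bystander behind the rack
- dice_cup: Dark dice cup, 72 mm across, 80 mm high, bystander behind the case
Not all that is in view belongs to the job. Leave any green or orange look-alike of the checker2 alone.

How it is judged:
On the way, in this order (a step that is already met when the one before it is completed fails the run):
1. the pointer is at the mark while the eye is still slack (y of pointer in the frame of mark between -0.003 and 0.003 m and angle between the x axis of lock_eye and the x axis of rack, either way round above 0.8 rad), for 0.3 s.
2. the rod's shaft is through the loop, the eye not yet home (y of eye_loop in the frame of rod between -0.012 and 0.012 m and z of eye_loop in the frame of rod between -0.012 and 0.012 m and x of eye_loop in the frame of rod between 0.045 and 0.138 m and angle between the x axis of lock_eye and the x axis of rack, either way round above 0.3 rad), for 0.1 s.
3. the eye is turned home by the rod in its loop, the pointer still at the mark (y of eye_loop in the frame of rod between -0.012 and 0.012 m and z of eye_loop in the frame of rod between -0.012 and 0.012 m and x of eye_loop in the frame of rod between 0.045 and 0.138 m and y of pointer in the frame of mark between -0.003 and 0.003 m and angle between the x axis of lock_eye and the x axis of rack, either way round below 0.12 rad), for 0.1 s.
At the end, for the whole second after the job is handed in: Every white checker lies flat in the trough (centre within 10 mm of its centre line, not stacked, tilt under 0.12 rad), pointer within 3 mm of the mark, eye within 0.12 rad of its stop, and the rod wholly inside the case, both ends under 25 mm up; all at rest (y of pointer in the frame of mark between -0.003 and 0.003 m and angle between the x axis of lock_eye and the x axis of rack, either way round below 0.12 rad and x of checker1 in the frame of rack between 0.02 and 0.04 m and y of checker1 in the frame of rack between -0.065 and 0.109 m and z of each of checker1, checker2, checker3 in the frame of rack below 0.018 m and angle between each of checker1, checker2, checker3's own z axis and vertical below 0.12 rad and linear speed of each of checker1, checker2, checker3, rod below 0.02 m/s and x of checker2 in the frame of rack between 0.02 and 0.04 m and y of checker2 in the frame of rack between -0.065 and 0.109 m and x of checker3 in the frame of rack between 0.02 and 0.04 m and y of checker3 in the frame of rack between -0.065 and 0.109 m and x of rod_tip in the frame of case between -0.122 and 0.122 m and y of rod_tip in the frame of case between -0.092 and 0.092 m and z of each of rod_tip, rod_butt in the frame of case below 0.025 m and x of rod_butt in the frame of case between -0.122 and 0.122 m and y of rod_butt in the frame of case between -0.092 and 0.092 m); the robot touches nothing.
It fails at once if a bystander is shoved more than 30 mm (distance of any of doubling_cube, dark_stack, bowl, spinner, dice_cup from where it was at the start of the episode above 0.03 m).
It fails at once if the brass rider is shifted more than 4 mm (distance of mark from where it was at the start of the episode above 0.004 m).
It fails at once if the fingers turn or press the lock eye (contact force between the fingers and lock_eye above 3 N).
Of checker1, checker2, checker3 only 2 to 3 are there at a start; the rules pass over those that are not, and their reading is None.
At some moment in a run one of checker1, checker2, checker3 may be knocked a few centimetres aside while the robot is not near it.
It also fails if it takes over 200 s, if anything falls off the work surface, if the arm or the gripper's body presses on something with over 40 N, if the wrist force passes 120 N, or if a joint passes its speed limit or range.

### The arm

A 7-joint arm with a two-finger parallel gripper is mounted at the origin on the work surface. World frame = base frame: x ahead of the robot, y to its left, z up, the work surface at z = 0. Lengths are in m, angles in rad, forces in N, time in s.
With the tool pointing down it reaches from about 0.35 to 0.9 m from the base axis. Payload 19.9 kg.
Tool frame: the origin (TCP) lies between the finger pads; the fingertips stand 19 mm ahead of it and the grasp point (between the pads) is the TCP; z points along the fingers, y is the line along which they close (so a half turn about z gives the same grasp; the last joint's range is limited). The gripper opens to 94 mm and grips with 3 to 60 N. Pads are 16 mm wide; open, the fingers measure 119 mm over their backs; the gripper's body (75 mm by 177 mm) begins 78 mm behind the grasp point.
Start: joints at [-1.153, 0.417, -0.01, 1.614, 0.005, 1.111, -0.053], TCP at [0.277, 0.56, 0.224] pointing down, gripper open.
Joint ranges: [-2.81, 2.81], [-0.39, 2.02], [-1.27, 1.25], [0.06, 2.57], [-1.19, 4.33], [0.19, 2], [-2.82, 2.82]. Speed limits (rad/s): [1.89, 1.89, 2.39, 2.39, 3.01, 3.01, 3.01].

### API

Orientations are given as a 3x3 rotation matrix whose columns are the frame's x, y, z axes.
In Python, from rig import robot gives the robot as it stands. Calls block until the motion is done:
- robot.move_ptp(position, orientation): joint-space move of the TCP to a pose.
- robot.move_linear(position, velocity=0.15, frame=None, threshold=None): straight line of the TCP; frame=None keeps the orientation; velocity is the mean speed in m/s. With threshold (N) it stops when the force on the tool has changed by that much, and returns True; else False.
- robot.goto_joints(angles): joint-space move.
- robot.gripper_to(opening): finger opening in m; the grip force is fixed at half the most; returns when the fingers have stopped.
- robot.pause(seconds).
- robot.ik(position, orientation): joint angles nearest the present ones, or None.
- robot.get_state(): the state.
- robot.grab_frame(name): name is "scene" or "side" or "wrist"; returns the picture (400x640x3 uint8, red, green, blue); there is no depth.
- robot.camera_info(name): a dict with "fx", "fy", "cx", "cy" (pixels), "rvec" (rotation vector, rad) and "tvec" (3), from world to camera coordinates, as OpenCV has them. Camera axes: x right, y down, z forward; pixel columns grow to the right and rows downward; lengths in m; the calibration is good to about 2 mm. A picture is of the moment at which its call begins: read the wrist's pose just before it. camera_info takes no time and is no camera call; for the wrist camera it gives the pose at the moment of the call.
A pose or a line that the arm cannot do raises robot.PlanningError and nothing moves.
- robot.sign_off(): hands the job in; it is judged then, once.
The state is a dict: "time": time; "qpos": joint angles; "joint_vel": joint speeds; "effort": joint torques, N m; "ee_pos": TCP position; "tool_rot": TCP orientation; "force": force on the tool from outside, world axes, zero at the start; "moment": the same for the moment, N m; "opening": finger opening in m; "grasp_force": force on a finger pad.
Only numpy, scipy, OpenCV 4.12 (cv2) and the standard library are available. Lean on these libraries where they do the work, as an engineer would, in place of code of your own. Each camera call takes 0.05 s, during which the arm holds its last target. There are 200 camera calls.

## Working session

There is one attempt and no reset: what is moved stays moved. The work goes in short steps, each a Python script; the robot and the scene stay as the last script left them, time stands still between calls to the robot, and variables do not carry over. Pictures are saved under pics/ and viewed, at most 14 in all, crops included, and the job is handed in when it is done.

```bash
ls; mkdir -p pics
cat > h.py <<'E'
import numpy as np, cv2
from rig import robot
def cam(n):
    c=robot.camera_info(n); R=cv2.Rodrigues(np.array(c["rvec"],float))[0]; t=np.array(c["tvec"],float).ravel()
    return c,R,t
def ray(c,u,v,z):
    c,R,t=c; d=R.T@np.array([(u-c["cx"])/c["fx"],(v-c["cy"])/c["fy"],1]); o=-R.T@t
    return o+d*(z-o[2])/d[2]
def proj(c,p):
    c,R,t=c; q=R@np.asarray(p,float)+t; return np.array([c["fx"]*q[0]/q[2]+c["cx"],c["fy"]*q[1]/q[2]+c["cy"]])
def down(yaw):  # tool x at yaw, z down
    c,s=np.cos(yaw),np.sin(yaw); return np.array([[c,s,0],[s,-c,0],[0,0,-1.]])
def snap(n,f):
    c=cam(n); im=robot.grab_frame(n); cv2.imwrite(f"pics/{f}.png",im[:,:,::-1]); return c,im
E
python3 - <<'E'
from h import *
for n in("scene","side","wrist"):
    c,im=snap(n,n+"0"); print(n,c[0],(-c[1].T@c[2]).round(3))
print(robot.get_state())
E
```

```text
pics
scene {'fx': 424.8183973802176, 'fy': 424.8183973802176, 'cx': 322.9310442605231, 'cy': 202.034730694733, 'rvec': array([ 1.64189559,  1.87844706, -0.81372702]), 'tvec': array([ 0.09460024, -0.33730616,  1.55836942])} [1.36  0.1   0.831]
side {'fx': 402.18286987610816, 'fy': 402.18286987610816, 'cx': 315.7213972121922, 'cy': 199.81720111781885, 'rvec': array([ 2.11450355, -0.84174864,  0.38554195]), 'tvec': array([-0.44623344,  0.29179753,  1.05803701])} [-0.103 -0.783  0.883]
wrist {'fx': 331.3529672969455, 'fy': 331.3529672969455, 'cx': 310.8737540205667, 'cy': 200.96854464548434, 'rvec': array([-2.45862224, -1.52973453, -0.21351439]), 'tvec': array([-0.62352023, -0.02958918,  0.39194556])} [0.204 0.595 0.384]
{'time': 0.15, 'qpos': array([-1.15351575,  0.41781986, -0.0102887 ,  1.61401073,  0.00471877,
        1.11070397, -0.0529916 ]), 'joint_vel': array([-7.30116721e-04, -5.20952168e-04, -8.29561565e-04, -2.64346730e-03,
        1.32611810e-03, -1.33336955e-03, -9.09344705e-05]), 'effort': array([ 7.38768176e-04, -8.51541638e+01,  6.38561379e-01, -4.26133955e+01,
       -4.88576735e-02,  1.72456732e-02,  1.41185260e-04]), 'ee_pos': array([0.27668691, 0.56012636, 0.22399024]), 'tool_rot': array([[-8.96598180e-01,  4.42844899e-01, -3.15145611e-04],
       [ 4.42845000e-01,  8.96597769e-01, -8.63686840e-04],
       [-9.99204593e-05, -9.13940707e-04, -9.99999577e-01]]), 'force': array([ 0.48808703,  0.41719466, -0.10899539]), 'moment': array([0.023786 , 0.0509462, 0.006376 ]), 'grasp_force': 0.0, 'opening': 0.09367474194041774}
```

View pics/scene0.png

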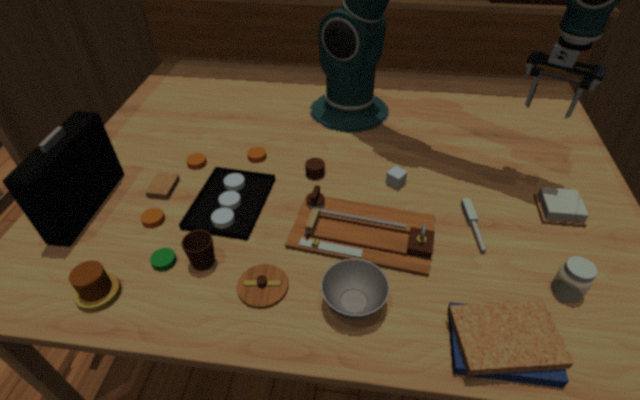

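View pics/side0.png

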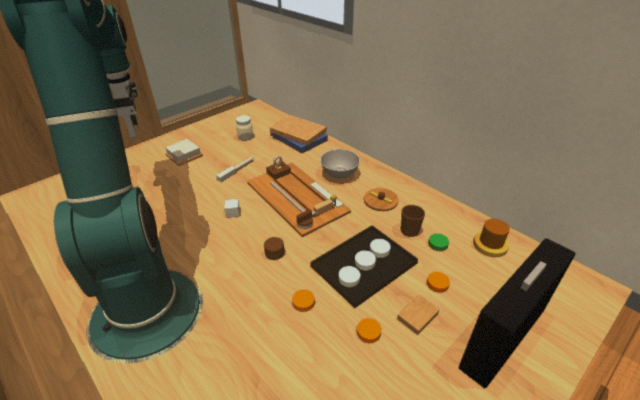

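Scene view: white checkers lie in the black case at (234,181), (229,199) and (222,217). Look-alikes are orange at (197,160), (257,154), (152,217), green at (163,259), the white cube at (397,177) and the jar at (578,275). I choose the three whites in the case. The knob is near (316,197), the eye near (422,235) and the rod at (470,215) to (482,247).

Run:
```python
from h import *
c=cam("scene")
for n,u,v,z in [("c1",234,180,.025),("c2",229,199,.025),("c3",222,217,.025),("rk_nr",306,198,.014),("rk_nl",436,212,.014),("rk_fr",289,246,.014),("rk_fl",431,269,.014),("rodbutt",466,202,.012),("rodtip",482,248,.012),("eye",422,235,.07),("knob",316,195,.05),("case",229,203,.01),("bowl",355,290,.03),("cube",397,178,.02),("stack",315,168,.02),("cup",200,250,.04)]:
    print(n,ray(c,u,v,z).round(3))
# overview pictures from the wrist
for i,(p,yaw) in enumerate([((.50,.03,.42),0),((.50,-.33,.42),0)]):
    for y in (yaw,np.pi):
        try: robot.move_ptp(p,down(y)); break
        except robot.PlanningError as e: print(e)
    robot.pause(.3); snap("wrist",f"w{i}"); s=robot.get_state(); print(y,s["ee_pos"],s["qpos"].round(2),s["time"])
```

```text
c1 [ 0.464 -0.293  0.025]
c2 [ 0.544 -0.283  0.025]
c3 [ 0.614 -0.281  0.025]
rk_nr [ 0.501 -0.074  0.014]
rk_nl [0.511 0.285 0.014]
rk_fr [ 0.681 -0.087  0.014]
rk_fl [0.708 0.263 0.014]
rodbutt [0.458 0.37  0.012]
rodtip [0.623 0.393 0.012]
eye [0.652 0.235 0.07 ]
knob [ 0.524 -0.041  0.05 ]
case [ 0.545 -0.286  0.01 ]
bowl [0.802 0.089 0.03 ]
cube [0.388 0.178 0.02 ]
stack [ 0.373 -0.068  0.02 ]
cup [ 0.743 -0.293  0.04 ]
0 [0.5000256  0.03012799 0.41995532] [-0.77  0.07  0.69  1.64 -0.04  1.45 -1.64] 2.675
0 [ 0.5002015  -0.32960679  0.42003784] [-0.25  0.43  1.14  1.42 -0.39  1.54 -0.71] 4.375
```

View pics/w0.png

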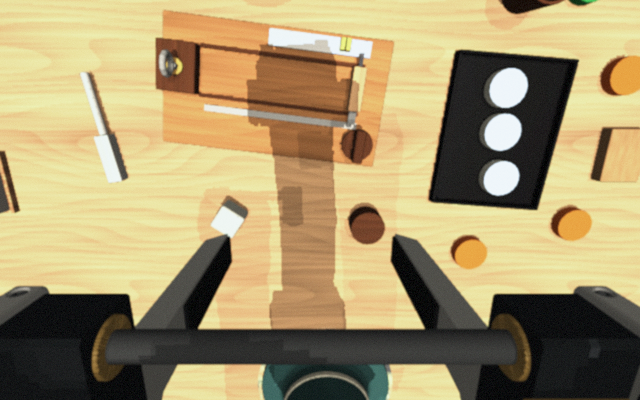

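View pics/w1.png

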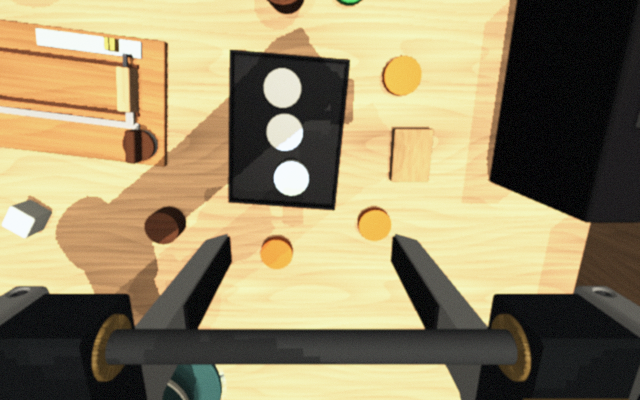

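Wrist view 0 shows the rack with corners at about (163,10), (393,41), (373,166) and (163,143). The eye is at (172,63), rider (346,44), pointer (362,60), knob (356,145) and rod (85,75) to (115,178). Wrist view 1 shows the three whites at (282,88), (284,132) and (291,177) inside the case with outline (231,52) to (335,208). The closest look-alikes, orange at (402,75), (375,222) and (277,252), lie outside it. Next come close views of both rack ends.

```bash
cat >> h.py <<'E'
import pickle
def wview(p,yaw,f):
    robot.move_ptp(p,down(yaw)); robot.pause(.3); c,im=snap("wrist",f); pickle.dump(c,open(f"pics/{f}.pkl","wb")); return c,im
E
python3 - <<'E'
from h import *
for i,p in enumerate([(.50,-.02,.2),(.50,.16,.2),(.50,.25,.2),(.49,-.29,.25)]):
    c,im=wview(p,0,f"v{i}")
    print(c[1][2].round(3),(-c[1].T@c[2]).round(3),robot.get_state()["qpos"].round(2))
a=cv2.imread("pics/v0.png")[:300]; b=cv2.imread("pics/v1.png")[:300]
cv2.imwrite("pics/ab.png",np.vstack([a,b]))
E
```

```text
[-0.276 -0.    -0.961] [ 0.581 -0.021  0.36 ] [-0.95  0.43  1.16  1.97 -0.46  1.04 -1.15]
[-0.277  0.    -0.961] [0.581 0.158 0.36 ] [-1.24  0.48  1.13  1.91 -0.49  1.07 -1.48]
[-0.277  0.    -0.961] [0.581 0.248 0.36 ] [-1.33  0.54  1.09  1.83 -0.54  1.1  -1.61]
[-0.277 -0.001 -0.961] [ 0.571 -0.291  0.41 ] [-0.38  0.54  1.19  1.75 -0.54  1.22 -0.61]
```

View pics/ab.png

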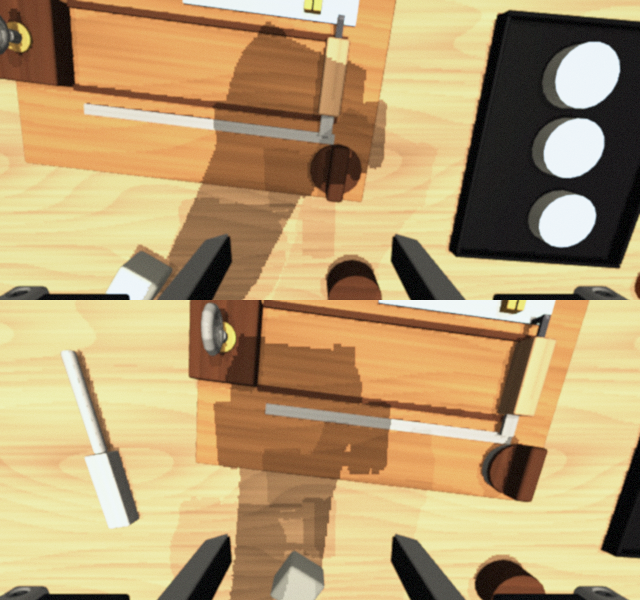

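The top half (v0) shows the knob at (335,172), rack near edge (25,163) to (360,201), fence (335,78), pointer (340,25) and rider (313,5). The bottom half (v1) shows the loop at (212,328), block near edge (190,376) to (258,386), and the rod from tip (67,352) to butt (120,525). The camera tilts back, so I'll go further forward to see the far side.

Run:
```python
from h import *
c,im=wview((.66,-.04,.2),0,"v4"); c,im2=wview((.66,.2,.2),0,"v5"); print(robot.get_state()["qpos"].round(2))
cv2.imwrite("pics/cd.png",np.vstack([im[:300],im2[:300]])[:,:,::-1])
```

```text
[-0.97  0.81  1.08  1.48 -0.72  1.29 -1.39]
```

View pics/cd.png

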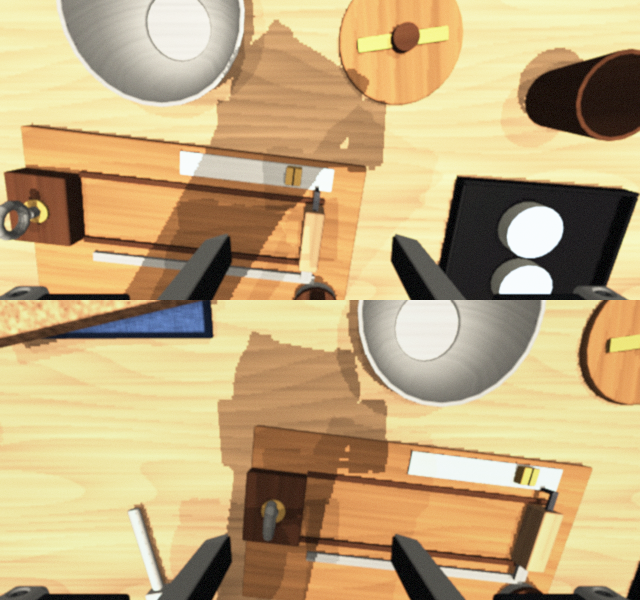

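View cd shows rack far corners at v4 (24,126) and (366,168) and at v5 (255,126) and (591,167). The rider line is at v4 (292,172), the pointer at (316,190), and the eye loop is nearly edge-on at v5 (270,217).

Run:
```python
from h import *
C={i:pickle.load(open(f"pics/v{i}.pkl","rb")) for i in range(6)}
obs=[(4,24,126,110,195),(4,366,168,110,-165),(0,25,163,-90,195),(0,360,201,-90,-165),(5,255,126,110,195),(5,591,167,110,-165),(1,196,163,-90,195)]
W=np.array([ray(C[i],u,v,.014)[:2] for i,u,v,*_ in obs]); M=np.array([o[3:] for o in obs])/1e3
for w in W: print(w.round(4))
mc,wc=M.mean(0),W.mean(0); A=(M-mc); B=(W-wc)
yaw=np.arctan2((A[:,0]*B[:,1]-A[:,1]*B[:,0]).sum(),(A*B).sum()); R=np.array([[np.cos(yaw),-np.sin(yaw)],[np.sin(yaw),np.cos(yaw)]])
o=wc-R@mc; print("rack",o,yaw,"res mm",((M@R.T+o-W)*1e3).round(1).tolist())
rk=lambda x,y:R@np.array([x,y])+o
# checks: block corners z40
for i,u,v in [(0,73,88),(1,258,86),(1,190,77),(4,82,176),(4,8,170)]: print("blk",(R.T@(ray(C[i],u,v,.04)[:2]-o)*1e3).round(1))
for i,u,v in [(0,335,172),(4,316,190)]: print("knob/pointer",(R.T@(ray(C[i],u,v,.05 if i==0 else .036)[:2]-o)*1e3).round(1))
for z in(.028,.032): print("mark",z,(R.T@(ray(C[4],291,183,z)[:2]-o)*1e3).round(1))
for i in(1,2,4,5): print("cam in rack",i,(R.T@((-C[i][1].T@C[i][2])[:2]-o)*1e3).round(1))
print("eyepx",[ (i,proj(C[i],[*rk(.03,.165),.07]).round(1)) for i in(1,2,4,5)])
print("rod tip",ray(C[1],67,52,.012),"butt top",ray(C[1],119,225,.024),"butt v1 corners",ray(C[1],109,227,.024),ray(C[1],131,222,.024))
# whites in v3
im=cv2.imread("pics/v3.png"); g=cv2.cvtColor(im,cv2.COLOR_BGR2HSV)
m=((g[...,1]<60)&(g[...,2]>110)).astype(np.uint8)
for k in cv2.findContours(m,0,2)[0]:
    if cv2.contourArea(k)>800: (x,y),*_=cv2.fitEllipse(k); print("white",x,y,cv2.contourArea(k),ray(C[3],x,y,.025).round(4))
def crop(i,x,y,w=100,h=75): return cv2.resize(cv2.imread(f"pics/v{i}.png")[y:y+h,x:x+w],(400,300),interpolation=2)
cv2.imwrite("pics/crops.png",np.vstack([np.hstack([crop(1,180,0),crop(2,280,0)]),np.hstack([crop(4,0,165),crop(4,265,145)])]))
```

```text
[0.7204 0.2513]
[ 0.677 -0.1  ]
[0.5225 0.2794]
[ 0.481  -0.0749]
[0.7207 0.2549]
[ 0.6782 -0.098 ]
[0.5226 0.2792]
rack [0.58845196 0.07562964] -0.12098344091720142 res mm [[0.8, 4.7], [0.8, -1.4], [0.1, 0.6], [-1.8, -2.4], [0.5, 1.0], [-0.5, -3.4], [0.0, 0.9]]
blk [ -7.  120.8]
blk [ -6.5 131.1]
blk [ -6.2 193. ]
blk [ 71.6 117.5]
blk [ 69.  189.1]
knob/pointer [ -53.5 -127.4]
knob/pointer [  84.3 -113.2]
mark 0.028 [ 86.6 -87.1]
mark 0.032 [ 87.6 -87.2]
cam in rack 1 [-17.7  81.1]
cam in rack 2 [-28.6 170.4]
cam in rack 4 [164.9 -98.2]
cam in rack 5 [136.4 139.8]
eyepx [(1, array([213.1,  30.2])), (2, array([326.5,  30.2])), (4, array([ 11.7, 220.3])), (5, array([270. , 220.7]))]
rod tip [0.63057365 0.39430913 0.012     ] butt top [0.4569708  0.36517709 0.024     ] butt v1 corners [0.45467925 0.37634807 0.024     ] [0.46039424 0.35172107 0.024     ]
white 335.8265380859375 386.0615539550781 1163.0 [ 0.1822 -0.3271  0.025 ]
white 315.4604797363281 198.72915649414062 1906.0 [ 0.4626 -0.2963  0.025 ]
white 307.1736145019531 133.85581970214844 2148.5 [ 0.5396 -0.2864  0.025 ]
white 54.044677734375 115.76286315917969 963.0 [ 0.5592 -0.0015  0.025 ]
white 453.2314453125 89.4411392211914 1411.0 [ 0.588  -0.4475  0.025 ]
white 305.07867431640625 69.1163330078125 2513.5 [ 0.6086 -0.2842  0.025 ]
white 69.64541625976562 11.751958847045898 1500.0 [ 0.6639 -0.04    0.025 ]
```

View pics/crops.png

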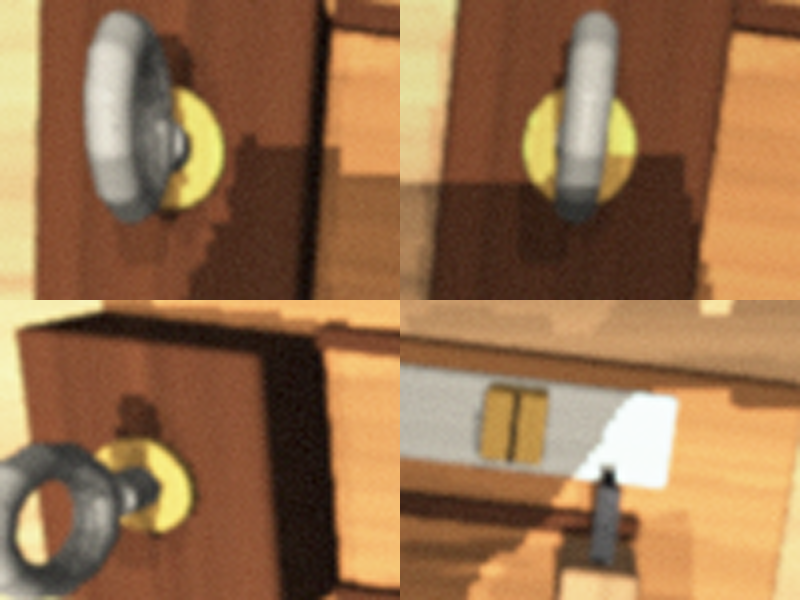

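View pics/v3.png

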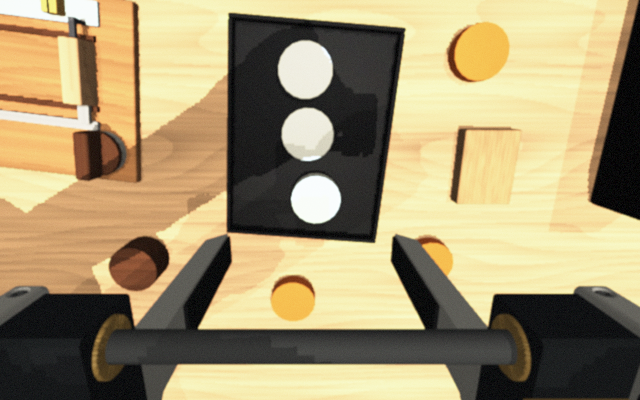

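The crops show the loop edge-on from both v2 and v5, so the hole is about 1.41 rad anticlockwise of rack x. The rider line is at v4 (293,172) and the pointer at (317,190), a gap of about 26 mm. v3 confirms exactly three whites inside the case at (305,69), (307,134) and (315,199), with orange only outside it. Next is the first checker.

```bash
cat >> h.py <<'E'
O=np.array([.58845,.07563]); RY=-0.121
RR=np.array([[np.cos(RY),-np.sin(RY)],[np.sin(RY),np.cos(RY)]])
rk=lambda x,y,z:np.array([*(RR@[x,y]+O),z])
def best(p,yaws,z=None):
    r=[]
    for y in yaws:
        q=robot.ik(p,down(y))
        if q is not None: r.append((max(abs(np.array(q)[6])-2.3,0)+.3*np.abs(np.array(q)-robot.get_state()["qpos"]).max(),y))
    return min(r)[1]
def whites(f,pose=(.49,-.29,.25)):
    c,im=wview(pose,0,f); g=cv2.cvtColor(im,cv2.COLOR_RGB2HSV); m=((g[...,1]<60)&(g[...,2]>110)).astype(np.uint8); out=[]
    for k in cv2.findContours(m,0,2)[0]:
        if 1200<cv2.contourArea(k)<4000:
            (x,y),*_=cv2.fitEllipse(k); p=ray(c,x,y,.025)
            if .42<p[0]<.67 and -.38<p[1]<-.19: out.append(p[:2])
    return sorted(out,key=lambda p:p[0])
def pickplace(w,y):
    robot.move_ptp([*w,.12],down(0)); robot.move_linear([*w,.031],.12); robot.gripper_to(.04)
    s=robot.get_state(); print("grip",s["opening"],s["grasp_force"],s["force"].round(1))
    robot.move_linear([*w,.16],.2)
    p=rk(.03,y,.15); yaw=best(p,[RY+np.pi/2,RY-np.pi/2])
    robot.move_ptp(p,down(yaw)); robot.move_linear(rk(.03,y,.055),.15); 
    hit=robot.move_linear(rk(.03,y,.041),.04,threshold=6); s=robot.get_state(); print("place",yaw,hit,s["ee_pos"].round(4),s["qpos"].round(2),s["time"])
    robot.gripper_to(.074); robot.move_linear(rk(.03,y,.15),.2); robot.gripper_to(.094)
E
python3 - <<'E'
from h import *
w=whites("n1"); print(w); pickplace(w[0],.100)
w=whites("n2"); print(w)
c,im=wview((.56,.08,.22),0,"n3")
E
```

```text
[array([ 0.46259314, -0.29633676]), array([ 0.53957148, -0.28636862]), array([ 0.6086624, -0.2842885])]
grip 0.059302277654289484 30.00069558620453 [0.6 0.9 2.2]
place 1.4497963267948966 True [0.63   0.1715 0.0401] [-0.79  0.8   0.7   1.68 -0.63  0.9   0.04] 21.3417
[array([ 0.53957395, -0.28637379]), array([ 0.60862604, -0.28427182])]
```

View pics/n3.png

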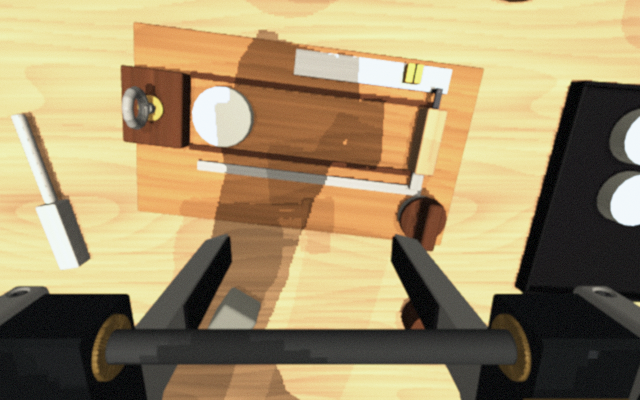

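The first checker lies flat in the trough at (221,116), beside the block. Now the other two, then a view of the trough and knob.

Run:
```python
from h import *
w=whites("n4"); print(w); pickplace(w[0],.0365)
w=whites("n5"); print(w); pickplace(w[0],-.027)
w=whites("n6"); print(w)
c,im=wview((.56,.08,.22),0,"n7")
c,im=wview((.46,-.05,.16),0,"n8"); print(robot.get_state()["qpos"].round(2))
a=cv2.imread("pics/n7.png")[:300]; b=cv2.imread("pics/n8.png")[:300]; cv2.imwrite("pics/ef.png",np.vstack([a,b]))
```

```text
[array([ 0.53951833, -0.2864589 ]), array([ 0.60868691, -0.28429661])]
grip 0.05929466996426614 30.00056505203247 [-0.3  0.1  1.9]
place 1.4497963267948966 True [0.6223 0.1084 0.0401] [-0.66  0.74  0.62  1.74 -0.55  0.85  0.09] 34.3333
[array([ 0.60864412, -0.28426192])]
grip 0.05914765890888435 30.00050961971283 [-0.2  0.5  2.2]
place 1.4497963267948966 False [0.6149 0.0451 0.0409] [-0.58  0.72  0.63  1.78 -0.56  0.83  0.2 ] 43.5417
[]
[-0.91  0.42  1.16  2.09 -0.48  0.93 -1.05]
```

View pics/ef.png

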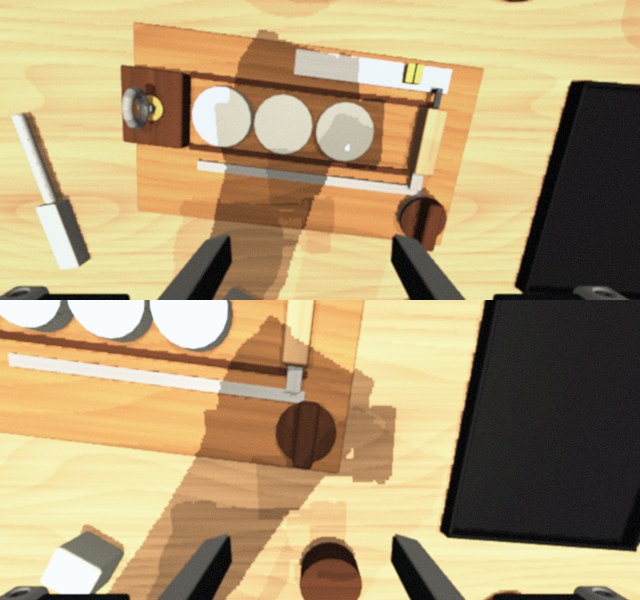

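All three whites lie flat in the trough at (221,116), (283,123) and (345,131), and the case is empty. The knob bar in n8 runs (313,403) to (304,467), along rack x. Grip it and turn clockwise.

Run:
```python
from h import *
yaw=lambda:np.arctan2(*robot.get_state()["tool_rot"][[1,0],0])
p=rk(-.055,-.130,.12)
for y in(RY,RY+np.pi): 
    q=robot.ik(p,down(y)); print(y,None if q is None else np.round(q,2))
robot.move_ptp(p,down(RY)); robot.gripper_to(.05)
q0=robot.get_state()["qpos"].copy(); y0=yaw(); q=q0.copy(); q[6]+=.1; robot.goto_joints(q); print("dyaw",yaw()-y0,q0.round(2)); robot.goto_joints(q0)
robot.move_linear(rk(-.055,-.130,.056),.1,threshold=10); robot.gripper_to(.008)
s=robot.get_state(); print(s["opening"],s["grasp_force"],s["ee_pos"],s["force"].round(1),s["moment"].round(2),s["time"])
```

```text
-0.121 [-0.76  0.59  1.04  1.99 -0.64  0.93 -1.09]
3.020592653589793 [-0.26  0.38  0.35  1.98 -0.17  0.81  1.64]
dyaw 0.09753574404724498 [-0.76  0.59  1.04  1.99 -0.64  0.93 -1.09]
0.015541557298172528 30.000205636024475 [ 0.51842937 -0.04536225  0.05612484] [0.4 8.8 4.6] [ 1.98  0.2  -0.02] 52.925
```

Positive q7 turns anticlockwise, so regrasp half a turn round to have the full range.

Run:
```python
from h import *
robot.gripper_to(.05); robot.move_linear(rk(-.055,-.1285,.12),.15)
robot.move_ptp(rk(-.055,-.1285,.12),down(RY+np.pi))
robot.move_linear(rk(-.055,-.1285,.056),.1,threshold=10); robot.gripper_to(.008)
s=robot.get_state(); print(s["opening"],s["force"].round(1),s["qpos"].round(2))
q=s["qpos"].copy(); q0=q.copy()
for d in(-.7,-1.4,-2.0): 
    q=q0.copy(); q[6]+=d; robot.goto_joints(q); s=robot.get_state(); print(d,s["force"].round(1),s["moment"].round(2),s["ee_pos"].round(4))
robot.gripper_to(.045); robot.move_linear(s["ee_pos"]+[0,0,.08],.2)
c,im=wview((.60,-.05,.12),0,"k1"); print(robot.get_state()["time"])
```

```text
0.016055469146221458 [0.  1.  3.1] [-0.18  0.48  0.26  2.01 -0.19  0.68  1.64]
-0.7 [1.2 3.  0.3] [ 0.53 -0.23 -0.06] [ 0.5185 -0.045   0.0561]
-1.4 [ 4.   4.1 -2.5] [ 0.91 -0.83 -0.04] [ 0.5187 -0.0449  0.0562]
-2.0 [ 4.9  3.9 -3.3] [ 0.79 -1.11 -0.02] [ 0.5189 -0.045   0.0562]
62.5583
```

View pics/k1.png

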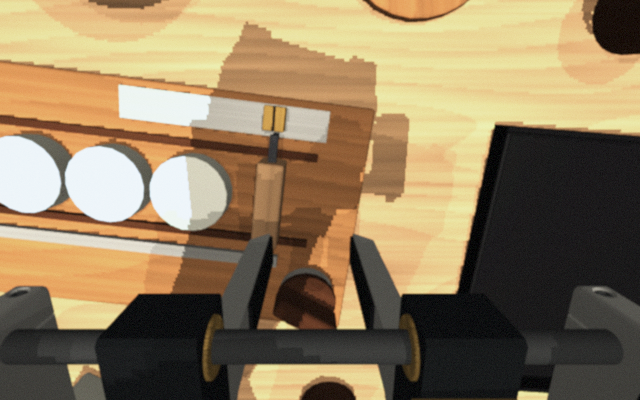

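The pointer tip (275,140) is close to the rider line (275,118). I'll put the camera straight above for an accurate reading.

Run:
```python
from h import *
p0=rk(.084,-.0871,0)
c,im=wview((.60,p0[1],.12),0,"k2"); x,y=proj(c,[p0[0],p0[1],.033]).astype(int); print(x,y,(RR.T@((-c[1].T@c[2])[:2]-O)).round(4))
cv2.imwrite("pics/k2c.png",cv2.resize(im[y-30:y+45,x-50:x+50,::-1],(800,600),interpolation=2)); print("crop origin",x-50,y-30)
```

```text
308 132 [ 0.1032 -0.0864]
crop origin 258 102
```

View pics/k2c.png

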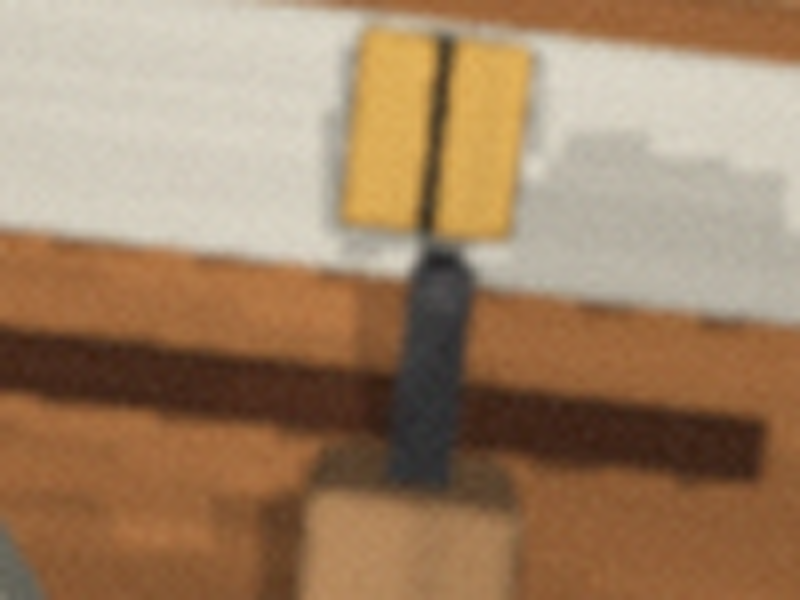

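The rider line's near end is at crop (427,232) and the pointer tip at (443,252), so the pointer is about 1.7 mm short on the -y side. Turn the knob 0.14 rad further.

Run:
```python
from h import *
p=rk(-.055,-.1285,.12); y=RY+np.pi-2.0
robot.move_ptp(p,down(y)); robot.gripper_to(.045); robot.move_linear([*p[:2],.056],.1,threshold=10); robot.gripper_to(.008)
s=robot.get_state(); print(s["opening"],s["force"].round(1),s["qpos"].round(2))
q=s["qpos"].copy(); q[6]-=.14; robot.goto_joints(q); robot.pause(.2)
robot.gripper_to(.045); robot.move_linear([*p[:2],.13],.2)
p0=rk(.084,-.0871,0)
c,im=wview((.60,p0[1],.12),0,"k3"); x,y=proj(c,[p0[0],p0[1],.033]).astype(int); print(x,y,robot.get_state()["time"])
cv2.imwrite("pics/k3c.png",cv2.resize(im[y-30:y+45,x-50:x+50,::-1],(800,600),interpolation=2))
```

```text
0.01587400181396579 [ 0.5 -0.3  3.2] [-0.16  0.48  0.23  2.01 -0.17  0.68 -0.37]
309 132 68.45
```

View pics/k3c.png

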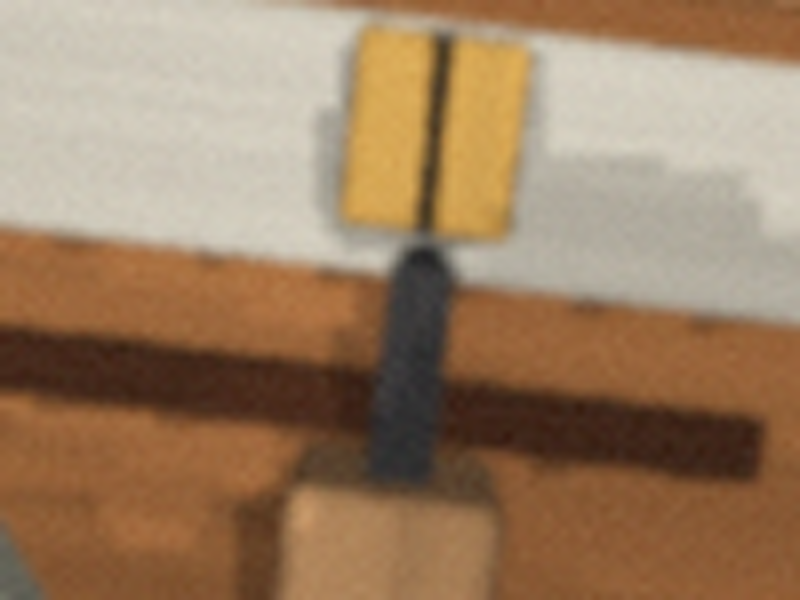

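The pointer tip (423,250) now stands level with the rider line (426,235). Next, locate and pick up the rod.

Run:
```python
from h import *
c,im=wview((.46,.36,.2),0,"r1"); g=cv2.cvtColor(im,cv2.COLOR_RGB2HSV)
m=((g[...,1]<70)&(g[...,2]>90)).astype(np.uint8); best_=None
for k in cv2.findContours(m,0,1)[0]:
    if cv2.contourArea(k)<600: continue
    P=np.array([ray(c,u,v,.018)[:2] for u,v in k[:,0]]); (cx,cy),wh,_=cv2.minAreaRect((P*1e3).astype(np.float32)); print(cx,cy,wh)
    if max(wh)>150 and abs(cy-380)<60: best_=P
P=best_; ctr=P.mean(0); d=np.linalg.svd(P-ctr)[2][0]; d*=np.sign(d[0]); s=(P-ctr)@d; n=np.array([-d[1],d[0]])
e=(P-ctr)@n; w=[np.ptp(e[(s>a)&(s<a+.02)]).round(4) for a in np.arange(s.min(),s.max()-.02,.02)]
# axis through mid-lines of the shaft and grip
mid=[( (e[(s>a)&(s<a+.02)].max()+e[(s>a)&(s<a+.02)].min())/2).round(4) for a in np.arange(s.min(),s.max()-.02,.02)]
print("butt",ctr+d*s.min(),"tip",ctr+d*s.max(),"len",np.ptp(s),"ang",np.arctan2(d[1],d[0]),w,mid)
```

```text
383.33648681640625 168.43093872070312 (72.34357452392578, 48.45968246459961)
444.40789794921875 636.087890625 (110.07916259765625, 108.95313262939453)
569.8671875 132.6190948486328 (194.8323974609375, 10.639521598815918)
542.6095581054688 380.15032958984375 (180.4698944091797, 24.527807235717773)
613.862548828125 95.39474487304688 (39.45095443725586, 64.1560287475586)
616.8773193359375 160.64694213867188 (33.39363098144531, 63.951866149902344)
butt [0.45345692 0.36620964] tip [0.63183499 0.3936197 ] len 0.1804717312740422 ang 0.15247013727909023 [np.float64(0.0243), np.float64(0.0244), np.float64(0.0245), np.float64(0.0244), np.float64(0.0202), np.float64(0.0121), np.float64(0.0122), np.float64(0.0124), np.float64(0.0125)] [np.float64(0.0), np.float64(0.0001), np.float64(0.0002), np.float64(0.0002), np.float64(-0.0001), np.float64(-0.0), np.float64(-0.0), np.float64(-0.0), np.float64(-0.0)]
```

Rod found: butt (0.453,0.366), tip (0.632,0.394), angle 0.152 rad. Pick it up and bring it in front of the loop.

Run:
```python
from h import *
a=.1525; d=np.array([np.cos(a),np.sin(a)]); g=np.array([.45346,.36621])+.04*d
robot.gripper_to(.07); robot.move_ptp([*g,.12],down(a)); robot.move_linear([*g,.022],.12,threshold=10); robot.gripper_to(.015)
s=robot.get_state(); print(s["opening"],s["ee_pos"],s["force"].round(1)); robot.move_linear([*g,.2],.2)
th=1.41+RY; d=np.array([np.cos(th),np.sin(th)]); E=rk(.03,.165,0)[:2]
p=E-d*.168; robot.move_ptp([*p,.2],down(th)); print(robot.get_state()["qpos"].round(2))
robot.move_linear([*p,.080],.15); robot.pause(.2)
c,_=snap("wrist","r2"); pickle.dump(c,open("pics/r2.pkl","wb")); snap("side","r2s"); cs,_=snap("scene","r2sc")
s=robot.get_state(); print(s["opening"],s["ee_pos"],s["qpos"].round(2),s["time"])
W=[proj(cam(n),[*E,.07]).astype(int) for n in("side","scene")]; print(W)
A=[cv2.resize(cv2.imread(f"pics/{f}.png")[y-40:y+35,x-50:x+50],(400,300),interpolation=2) for f,(x,y) in zip(("r2s","r2sc"),W)]
cv2.imwrite("pics/r2x.png",np.vstack([np.hstack(A),cv2.resize(cv2.imread("pics/r2.png")[:260],(800,300))]))
```

```text
0.023841158169632407 [0.49298787 0.37233957 0.02200139] [0.6 0.6 0.3]
[-0.4   0.4   0.28  1.72 -0.13  1.04 -0.35]
0.023390106983503897 [0.59160255 0.07448454 0.08038219] [-0.37  0.55  0.25  1.81 -0.18  0.81 -0.31] 76.925
[array([277, 160]), array([422, 230])]
```

View pics/r2x.png

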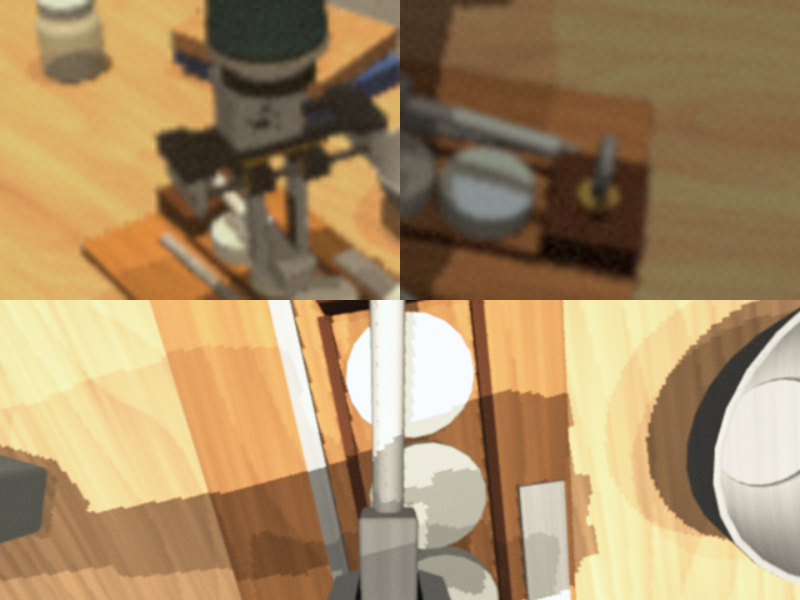

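The last picture shows the shaft straight ahead of the gripper. In the scene crop the tip is at (575,147) and its line meets the loop's middle at (605,157). Insert it, with force checks.

Run:
```python
from h import *
th=1.41+RY; d=np.array([np.cos(th),np.sin(th)]); E=rk(.03,.165,0)[:2]
f0=robot.get_state()["force"]
hit=robot.move_linear([*(E-d*.105),.080],.06,threshold=6); s=robot.get_state()
print(hit,np.hypot(*(s["ee_pos"][:2]-E)),s["force"]-f0,s["moment"].round(2),s["opening"],s["time"])
```

```text
False 0.10551265444365136 [-0.11391864  0.5922057  -0.12008828] [-0.12  0.13  0.02] 0.024016958716414082 78.125
```

The rod went in without contact. Now turn it clockwise in an arc about the eye, watching the moment for the stop.

```bash
cat > turn.py <<'E'
from h import *
import sys
E=rk(.03,.165,0)[:2]; f0=robot.get_state()
th=float(sys.argv[1]); end=float(sys.argv[2]); mz=float(sys.argv[3])
while th>end:
    th-=min(.12,th-end) if th>-.4 else .05
    w=th+RY; d=np.array([np.cos(w),np.sin(w)])
    robot.move_linear([*(E-d*.105),.080],.08,frame=down(w)); s=robot.get_state()
    F=s["force"]-f0["force"]; Mz=s["moment"][2]-f0["moment"][2]
    print(round(th,2),F.round(1),"Mz",round(Mz,2),round(s["qpos"][6],2))
    if abs(Mz)>mz or np.linalg.norm(F)>20: print("stop"); break
print(s["time"],s["opening"],np.arctan2(s["tool_rot"][1,0],s["tool_rot"][0,0])-RY)
E
python3 turn.py 1.41 -1.0 0.5
```

```text
1.29 [ 0.3 -0.1  0.1] Mz -0.03 -0.52
1.17 [ 0.9 -0.1 -0.5] Mz 0.03 -0.63
1.05 [ 0.4  0.4 -0.4] Mz -0.08 -0.75
0.93 [-0.5 -0.7 -0.7] Mz -0.01 -0.87
0.81 [ 0.1  0.1 -0.4] Mz 0.1 -0.99
0.69 [-1.1 -0.7  1.2] Mz 0.15 -1.12
0.57 [-2.6  1.4  1.4] Mz 0.16 -1.24
0.45 [-2.   1.3  0. ] Mz 0.25 -1.36
0.33 [-2.9  1.8  0.1] Mz 0.24 -1.49
0.21 [-2.6  2.4  0.1] Mz 0.27 -1.61
0.09 [-1.9  2.5  1.5] Mz 0.33 -1.73
-0.03 [-1.8  4.3 -0.6] Mz 0.36 -1.85
-0.15 [-1.2  3.7 -0.4] Mz 0.37 -1.97
-0.27 [-0.1  2.9 -0.4] Mz 0.42 -2.09
-0.39 [-0.1  4.   0.8] Mz 0.37 -2.2
-0.51 [-0.6  4.   0.4] Mz 0.38 -2.31
-0.56 [0.4 3.5 0. ] Mz 0.38 -2.36
-0.61 [-0.6  3.4  0. ] Mz 0.37 -2.41
-0.66 [0.7 4.3 0.6] Mz 0.35 -2.46
-0.71 [0.3 4.1 0.6] Mz 0.34 -2.5
-0.76 [ 0.5  4.2 -0.2] Mz 0.46 -2.55
-0.81 [-4.3  1.3  1.2] Mz 0.51 -2.59
stop
84.5583 0.023997019392410907 -0.8073418910112368
```

The eye engaged near 0.7 rad and the moment starts to climb at -0.8. Push a little further to confirm the stop.

```bash
sed -i 's/\.05$/.03/' turn.py; python3 turn.py -0.807 -0.97 0.6
```

```text
-0.84 [-3.2 -2.4  0.4] Mz 0.08 -2.62
-0.87 [-6.8 -3.5  0.9] Mz 0.12 -2.65
-0.9 [-11.9  -6.1   2.8] Mz -0.04 -2.67
-0.93 [-19.1  -9.4   3.4] Mz -0.02 -2.7
stop
85.5583 0.02413274889031335 -0.9249243908441169
```

The force climbs steeply, so the eye is at its stop. Relax inside the play, draw the rod out, and compute the case pose.

Run:
```python
from h import *
E=rk(.03,.165,0)[:2]
def at(th,L,v=.08,z=.08):
    w=th+RY; d=np.array([np.cos(w),np.sin(w)]); robot.move_linear([*(E-d*L),z],v,frame=down(w))
for th in(-.8,-.65,-.5,-.38): at(th,.105)
s=robot.get_state(); print(s["force"].round(1),s["moment"].round(2))
at(-.38,.185,.1); s=robot.get_state(); print(s["force"].round(1),s["moment"].round(2)); at(-.38,.185,.2,.2)
C=pickle.load(open("pics/v3.pkl","rb")); im=cv2.imread("pics/v3.png"); m=(im.max(2)<60).astype(np.uint8); m[240:]=0
m=cv2.morphologyEx(m,cv2.MORPH_CLOSE,np.ones((9,9)))
P=np.array([ray(C,u,v,.02)[:2] for u,v in [(231,15),(404,30),(375,241),(229,231)]]); print(P.round(4))
ctr=P.mean(0); yaw=np.arctan2(*((P[0]-P[3])+(P[1]-P[2]))[::-1]); print("case",ctr,yaw,np.linalg.norm(P-np.roll(P,1,0),axis=1))
for y in(yaw,yaw+np.pi):
    d=np.array([np.cos(y),np.sin(y)]); q=robot.ik([*(ctr-.05*d),.12],down(y)); print(y,None if q is None else np.round(q,2))
print(s["time"],s["opening"])
```

```text
[-0.4  0.5 -0.8] [0.07 0.13 0.03]
[-0.7 -0.4 -1.8] [0.03 0.22 0.05]
[[ 0.6623 -0.2062]
 [ 0.6482 -0.3898]
 [ 0.4056 -0.3722]
 [ 0.4189 -0.1878]]
case [ 0.53374653 -0.28900745] -0.07381506428297685 [0.24409782 0.18409694 0.24328708 0.18486604]
-0.07381506428297685 [-0.19  0.59  0.89  1.89 -0.57  0.94 -0.68]
3.067777589306816 [ 1.11  0.85 -1.09  1.6   0.8   1.19  1.35]
87.8333 0.023472596129324643
```

Run:
```python
from h import *
ctr=np.array([.5337,-.2890]); y=-.074; d=np.array([np.cos(y),np.sin(y)]); p=ctr-.05*d
robot.move_ptp([*p,.15],down(y)); robot.move_linear([*p,.045],.15); hit=robot.move_linear([*p,.0265],.04,threshold=4)
s=robot.get_state(); print(hit,s["ee_pos"].round(4),s["opening"]); robot.gripper_to(.05); robot.move_linear([*p,.16],.2)
# checks: rod in case
c,im=wview((.45,-.29,.25),0,"f1"); g=cv2.cvtColor(im,cv2.COLOR_RGB2HSV); m=((g[...,1]<70)&(g[...,2]>70)).astype(np.uint8)
for k in cv2.findContours(m,0,1)[0]:
    if cv2.contourArea(k)>600: 
        P=np.array([ray(c,u,v,.02)[:2] for u,v in k[:,0]]); print("f1",cv2.minAreaRect((P*1e3).astype(np.float32)))
# eye from straight above
E=rk(.03,.165,.07); c,im=wview((E[0]-.081,E[1],.2),0,"f2"); u,v=proj(c,E); g=cv2.cvtColor(im,cv2.COLOR_RGB2HSV).astype(int)
U,V=np.meshgrid(np.arange(640),np.arange(400)); D=np.hypot(U-u,V-v); m=((g[...,1]<60)&(g[...,2]>40)&(D<45)).astype(np.uint8)
n,l,st,ce=cv2.connectedComponentsWithStats(m); i=1+st[1:,4].argmax(); print(st[i],ce[i],(u,v),(-c[1].T@c[2])[:2]-E[:2])
P=np.array([ray(c,a,b,.07)[:2] for b,a in np.argwhere(l==i)]); P-=P.mean(0); S=np.linalg.svd(P,full_matrices=False); dd=S[2][0]
print("plane dir rel rack y",(np.arctan2(dd[1],dd[0])-RY-np.pi/2+np.pi/2)%np.pi-np.pi/2,S[1]/np.sqrt(len(P)))
# pointer/mark and checkers
p0=rk(.084,-.0871,0); c,im=wview((.60,p0[1],.12),0,"f3"); k=cv2.imread("pics/k3.png")[:,:,::-1]; x,y=309,132
print("pointer diff vs k3",np.abs(im[y-25:y+40,x-45:x+45].astype(int)-k[y-25:y+40,x-45:x+45]).mean())
c,im=wview((.56,.08,.22),0,"f4"); k=cv2.imread("pics/n7.png")[:,:,::-1]
g=cv2.cvtColor(im,cv2.COLOR_RGB2HSV); m=((g[...,1]<60)&(g[...,2]>90)).astype(np.uint8); m=cv2.morphologyEx(m,cv2.MORPH_OPEN,np.ones((5,5)))
for q in cv2.findContours(m,0,1)[0]:
    if 1500<cv2.contourArea(q)<5000: e=cv2.fitEllipse(q); print("chk",(RR.T@(ray(c,*e[0],.034)[:2]-O)*1e3).round(1),np.round(e[1],1))
print(robot.get_state()["time"])
```

```text
True [ 0.4839 -0.2851  0.0266] 0.02387146283484299
f1 ((167.81942749023438, -293.6040344238281), (213.44296264648438, 22.54435157775879), 87.15538787841797)
f1 ((143.03567504882812, 109.81597900390625), (113.61690521240234, 67.24423217773438), 86.79595947265625)
f1 ((195.69027709960938, -355.1836853027344), (167.25845336914062, 29.73583984375), 89.33651733398438)
f1 ((251.79441833496094, -291.2349853515625), (28.4382381439209, 159.39739990234375), 0.046849772334098816)
f1 ((254.6002960205078, -595.7756958007812), (86.71820068359375, 33.10725784301758), 82.41484832763672)
f1 ((206.54751586914062, -706.5720825195312), (187.3026123046875, 132.61659240722656), 0.40709441900253296)
f1 ((260.21942138671875, 103.71955871582031), (71.59051513671875, 106.96953582763672), 18.31952476501465)
f1 ((290.1786193847656, -515.5906982421875), (348.2099609375, 131.55030822753906), 83.99949645996094)
f1 ((306.15924072265625, -190.2916259765625), (45.73506546020508, 151.34120178222656), 74.56768035888672)
f1 ((362.9935302734375, -576.0496215820312), (260.9662170410156, 67.0489273071289), 87.4447631835937
[... 784 characters left out ...]
635238647461, 202.30445861816406), 0.057512544095516205)
f1 ((533.42822265625, -290.0447692871094), (27.11164093017578, 184.19747924804688), 85.79067993164062)
f1 ((608.6216430664062, 26.556400299072266), (24.898115158081055, 54.08587646484375), 75.42141723632812)
[287  97  44  15 444] [308.51351351 104.29504505] (np.float64(309.26826615397863), np.float64(105.09173478923346)) [-0.00036663 -0.00132589]
plane dir rel rack y 0.0035812825113819002 [0.01045373 0.00239017]
pointer diff vs k3 10.691396011396012
chk [ -52.5 -362. ] [ 21.7 117.7]
chk [-19.6  12.5] [ 19.9 225. ]
chk [ 30.6 -28.1] [56.4 58.5]
chk [30.2 35.2] [57.1 58.9]
chk [30.3 97.3] [58.2 61.9]
chk [ 90.4 -25.2] [ 27.6 151.6]
99.05
```

The eye is home at 0.004 rad, the checkers are centred and the rod is in the case. The pointer patch differs more than expected, so I'll check for a shift before handing in.

Run:
```python
from h import *
a=cv2.imread("pics/k3.png"); b=cv2.imread("pics/f3.png"); ox,oy=259,102
for n,(x0,y0,x1,y1) in {"rider":(40,2,68,31),"pointer":(42,30,62,62)}.items():
    T=a[oy+y0:oy+y1,ox+x0:ox+x1]; S=b[oy+y0-10:oy+y1+10,ox+x0-10:ox+x1+10]
    r=cv2.matchTemplate(S,T,cv2.TM_CCOEFF_NORMED); _,m,_,l=cv2.minMaxLoc(r); print(n,m,np.array(l)-10)
```

```text
rider 0.9481569528579712 [2 0]
pointer 0.9769179821014404 [2 0]
```

Both moved by the same 2 px, which is the camera pose, so the pointer is still at the mark.

```bash
python3 -c "
from h import *
print(robot.sign_off())"
```

```text
the job is handed in; nothing more can be done
None
```

I handed the job in at about 99 s of robot time: all three white checkers lie flat in the trough, the pointer is level with the rider line, the eye measures within 0.01 rad of home, and the rod lies in the case; no verdict came back.

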